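# Feel the gear heads for play and sleeve the loose one

## Robot

A 6-joint arm with a two-finger parallel gripper is mounted at the origin on the work surface. World frame = base frame: x ahead of the robot, y to its left, z up, the work surface at z = 0. Lengths are in mm, angles in rad, forces in N, time in s.
With the tool pointing down it reaches from about 375 to 925 mm from the base axis. Payload 5.7 kg.
Tool frame: the origin (TCP) lies at the very end of the fingers, on their centre line; the grasp point (between the pads) lies 19 mm behind it; z points along the fingers, y is the line along which they close (so a half turn about z gives the same grasp; the last joint's range is limited). The gripper opens to 85 mm and grips with 20 to 120 N. Pads are 22 mm wide; open, the fingers measure 114 mm over their backs; the gripper's body (76 mm by 85 mm) begins 54 mm behind the grasp point. The pads swing forward as they close: fully open they stand 13 mm farther back than shut.
Start: joints at [-1.4, 0.359, 1.51, -0, 1.272, -0.115], TCP at [169.14, -575.634, 231.267] pointing down, gripper open.
Joint ranges: [-2.97, 2.97], [-1.01, 2.36], [0.21, 2.38], [-0.96, 4.11], [0.2, 2.71], [-2.98, 2.98]. Speed limits (rad/s): [2.39, 2.39, 3.14, 3.14, 3.14, 3.14].

## Interface

Orientations are given as a rotation vector (axis times angle).
In Python, from cell import * gives the robot as it stands.
- The arm moves only by the tool send_rows, never from a script. Its argument "increments" is a list of rows, each an object with "claw": the closure, from 0 (fully open) to 1 (shut); "slide": the shift along the tool's x, y, z in m, a list of three; "dr": the turn, a rotation vector about the tool's x, y, z in rad, a list of three. A call has 1 to 5 rows; each row is the pose to reach, as a shift and turn from the pose commanded when the call began, along the tool's axes at that moment; what a row does not reach only later rows make up. A row lasts 1/10 s, in which the tool goes at most 50 mm and 8.59 degrees, less where a joint would pass 70% of its speed; a pose out of reach is approached as far as the arm can. A call with a gripper value outside its range is refused whole. The fingers move at their own pace and stop on an object; "newtons" is the grip in N (left out, the last holds). Time passes only in rows, so rows that repeat a pose let the fingers close. It gives the time, the measured TCP pose, the force, the opening and the grip force at its end, in the units of the state.
- get_state(): the state, without advancing time (a new reading comes with each control period).
- read_camera(name): name is "side" or "top"; returns the picture (400x640x3 uint8, red, green, blue); there is no depth.
- calibration(name): a dict with "mtx" (3x3 intrinsics, pixels), "world_from_camera" (4x4, takes a point from camera to world coordinates). Camera axes: x right, y up, looking along -z (the intrinsics and any distortion apply to the point x, -y, -z); pixel columns grow to the right and rows downward; lengths in mm; the calibration is good to about 2 mm. A picture is of the moment at which its call begins. calibration takes no time and is no camera call.
- job_done(): hands the job in; it is judged then, once.
The state is a dict: "time": time; "joint_pos": joint angles; "joint_vel": joint speeds; "effort": joint torques, N m; "eef_pos": TCP position; "ee_rot": TCP orientation; "ft_force": force on the tool from outside, world axes, zero at the start; "ft_torque": the same for the moment, N m; "finger_gap": finger opening in mm; "finger_force": force on a finger pad.
Only numpy, scipy, OpenCV 4.12 (cv2) and the standard library are available. Lean on these libraries where they do the work, as an engineer would, in place of code of your own. Each camera call takes 0.05 s, during which the arm holds its last target. There are 200 camera calls.

## Task

Three grinder gear heads stand spindle-up on the fixture plate and one of them has worn, loose gears: working from the robot's left to its right, rock each head's crank by pushing its yellow pin from the side, never pinching it: press it gently clockwise (seen from above) against its stop, then gently counterclockwise against the other stop, feel how far it travels without ever forcing it, and leave it at the counterclockwise stop. Then slip the red reject sleeve over the spindle post of the loose head, down onto its hub, and let go, leaving the cranks as they are. Do not disturb the green sleeve or anything else on the table.

Things in the scene. Friction and masses are not known exactly. Their poses are not given: they have to be found in the camera images.
- plate: dark steel fixture plate bolted to the table, 150 x 500 x 12 mm; origin at the centre of its underside, on the table; its x axis points away from the robot, its long y axis to the robot's left. The three heads stand in a row along y, about 150 mm apart. Just one is loose; which one changes from run to run and cannot be seen
- seat_a (a point): head a: a teal grinder gear head bolted spindle-up to the plate (which of the three heads stands left, middle or right changes). This point lies on the vertical spindle axis, on the top face of the steel hub disc (56 mm diameter, 12 mm thick, part of the crank), 104 mm above the table. Above it rises a steel post, 14 mm diameter and 43 mm high. The point turns with the crank; its x axis points from the crank pin to the spindle, z up
- pin_a (a point): centre of the top of the upright yellow crank pin of head a: 14 mm diameter, 44 mm high, standing on a 10 mm thick, 18 mm wide flat arm (arm top 103 mm above the table, pin top 147 mm), 70 mm from the spindle axis, on the side towards the robot; to be pushed, not pinched
- crank_a (a joint): crank of head a about its spindle, rad: 0 in the middle of its play, growing counterclockwise seen from above. Starts within 0.02 of 0 and stays where it is left. About 0.5 N at the pin moves it, then it meets a firm stop (yields about 0.5 mm per 10 N). Stops: sound head at 0.02 to 0.045 either way (3 to 6 mm at the pin in all), loose head at about 0.11 either way (15 mm in all)
- seat_b (a point): head b: a teal grinder gear head bolted spindle-up to the plate (which of the three heads stands left, middle or right changes). This point lies on the vertical spindle axis, on the top face of the steel hub disc (56 mm diameter, 12 mm thick, part of the crank), 104 mm above the table. Above it rises a steel post, 14 mm diameter and 43 mm high. The point turns with the crank; its x axis points from the crank pin to the spindle, z up
- pin_b (a point): centre of the top of the upright yellow crank pin of head b: 14 mm diameter, 44 mm high, standing on a 10 mm thick, 18 mm wide flat arm (arm top 103 mm above the table, pin top 147 mm), 70 mm from the spindle axis, on the side towards the robot; to be pushed, not pinched
- crank_b (a joint): crank of head b about its spindle, rad: 0 in the middle of its play, growing counterclockwise seen from above. Starts within 0.02 of 0 and stays where it is left. About 0.5 N at the pin moves it, then it meets a firm stop (yields about 0.5 mm per 10 N). Stops: sound head at 0.02 to 0.045 either way (3 to 6 mm at the pin in all), loose head at about 0.11 either way (15 mm in all)
- seat_c (a point): head c: a teal grinder gear head bolted spindle-up to the plate (which of the three heads stands left, middle or right changes). This point lies on the vertical spindle axis, on the top face of the steel hub disc (56 mm diameter, 12 mm thick, part of the crank), 104 mm above the table. Above it rises a steel post, 14 mm diameter and 43 mm high. The point turns with the crank; its x axis points from the crank pin to the spindle, z up
- pin_c (a point): centre of the top of the upright yellow crank pin of head c: 14 mm diameter, 44 mm high, standing on a 10 mm thick, 18 mm wide flat arm (arm top 103 mm above the table, pin top 147 mm), 70 mm from the spindle axis, on the side towards the robot; to be pushed, not pinched
- crank_c (a joint): crank of head c about its spindle, rad: 0 in the middle of its play, growing counterclockwise seen from above. Starts within 0.02 of 0 and stays where it is left. About 0.5 N at the pin moves it, then it meets a firm stop (yields about 0.5 mm per 10 N). Stops: sound head at 0.02 to 0.045 either way (3 to 6 mm at the pin in all), loose head at about 0.11 either way (15 mm in all)
- red_sleeve: red plastic reject sleeve, a plain tube standing upright on the table on one side of the plate: outer diameter 38 mm, bore 24 mm, 32 mm high, 40 to 90 g; origin at the centre of its underside, z along its bore
- green_sleeve: green sleeve of the same size and shape, standing on the other side of the plate; leave it alone
- flap_disc: brown flap disc, 115 mm diameter, 12 mm thick, lying between robot and plate; bystander, leave it alone
- spare_disc: black disc, 115 mm diameter, 12 mm thick, beside the plate at the left; bystander, leave it alone
- spanner: steel spanner lying beyond the plate; bystander, leave it alone
- driver: screwdriver lying near the robot at the right; bystander, leave it alone
- oil_can: can, 60 mm diameter, 150 mm high, at the right, beside the plate; bystander, leave it alone
- coupon: dark steel plate, 90 x 60 x 6 mm, lying near the robot at the left; bystander, leave it alone
Things that resemble listed ones, but are neither listed nor needed, are in the scene too. Of the things shaped like the red_sleeve, the red one is meant.

How it is judged:
By the outcome, as a careful person would: the job done as asked, in the order asked, and still so for the second after the job is handed in, with the robot touching nothing.
It also fails if it takes over 72 s, if anything falls off the work surface, if the arm or the gripper's body presses on something with over 40 N, if the wrist force passes 120 N, or if a joint passes its speed limit or range.

## Working session

There is one attempt and no reset: what is moved stays moved. The work goes in short steps, Python scripts to look and compute and a tool call to move; the robot and the scene stay as the last step left them, time stands still between calls to the robot, and variables do not carry over. Pictures are saved under pics/ and viewed, at most 10 in all, crops included, and the job is handed in when it is done.

Besides the shell and the picture viewer there is one more tool, called after "Request:" as name(argument=value, ...), one argument or row to a line, values as JSON. send_rows: Moves the arm, as the interface text tells. Its arguments: {"type":"object","properties":{"increments":{"type":"array"},"newtons":{"type":"number"}},"required":["increments"]}

```bash
ls; mkdir -p pics
python3 - <<'E'
from cell import *
import cv2
for n in("side","top"):
    cv2.imwrite(f"pics/{n}0.png",read_camera(n)[...,::-1]); c=calibration(n); print(n,c)
s=get_state();print(s)
E
```

```text
pics
side {'mtx': array([[379.5524392 ,   0.        , 321.76260816],
       [  0.        , 379.5524392 , 199.27146971],
       [  0.        ,   0.        ,   1.        ]]), 'world_from_camera': array([[ 9.05952008e-01,  2.90271610e-01, -3.08209916e-01,
         1.91176845e+02],
       [-4.23182571e-01,  5.98583435e-01, -6.80157617e-01,
        -7.98031232e+02],
       [-1.29410961e-02,  7.46619223e-01,  6.65125751e-01,
         8.97855264e+02],
       [ 0.00000000e+00,  0.00000000e+00,  0.00000000e+00,
         1.00000000e+00]])}
top {'mtx': array([[508.71892628,   0.        , 324.12211531],
       [  0.        , 508.71892628, 203.3666166 ],
       [  0.        ,   0.        ,   1.        ]]), 'world_from_camera': array([[-1.21881812e-02,  9.97382631e-01, -7.12694512e-02,
         3.87157224e+02],
       [-9.99892944e-01, -1.15796902e-02,  8.94484987e-03,
        -1.45582077e+01],
       [ 8.09615974e-03,  7.13708428e-02,  9.97416992e-01,
         1.92545726e+03],
       [ 0.00000000e+00,  0.00000000e+00,  0.00000000e+00,
         1.00000000e+00]])}
{'time': 0.1, 'joint_pos': array([-1.40008006e+00,  3.59421546e-01,  1.51133235e+00, -1.66584631e-05,
        1.27247783e+00, -1.15098281e-01]), 'joint_vel': array([-5.04199328e-04, -2.86059392e-04, -3.23914659e-03, -2.38991888e-05,
        2.94928344e-04,  7.03072437e-04]), 'effort': array([ 2.67660962e-04, -5.28652453e+01, -2.79349780e+01, -1.03302310e-05,
        5.06889570e-03,  1.17524806e-05]), 'eef_pos': array([ 169.04736007, -575.05984494,  230.54133396]), 'ee_rot': array([-3.10794524e+00, -4.47204211e-01,  9.65341621e-05]), 'ft_force': array([0.01507226, 0.06418782, 0.00842009]), 'ft_torque': array([0.00703316, 0.02341343, 0.00086972]), 'finger_force': 0.0, 'finger_gap': 85.09389699744052}
```

View pics/side0.png

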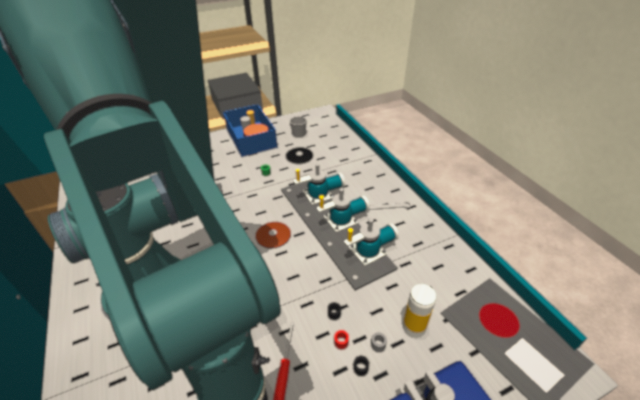

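View pics/top0.png

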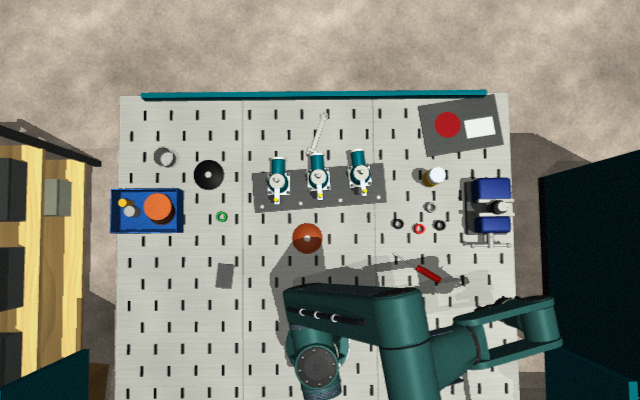

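Side view: red sleeve at about (342,339), with black rings at (335,311) and (361,366) and a grey ring at (378,342). The green sleeve is at (266,170) and the red-topped pad at (499,320). Top view: red (419,229), black (397,223) and (439,225), grey (430,207), green (222,216), red screwdriver (428,272). The heads are at about (278,182), (319,178) and (361,175). By description I choose the red ring, and I'll check it in crops.

Run:
```python
import cv2,numpy as np
t=cv2.imread("pics/top0.png");s=cv2.imread("pics/side0.png")
def g(im,x0,y0,x1,y1,k): 
    return cv2.resize(im[y0:y1,x0:x1],None,fx=k,fy=k,interpolation=cv2.INTER_CUBIC)
a=g(t,250,145,450,240,4); cv2.imwrite("pics/tc.png",a)
b=np.hstack([g(s,280,160,400,265,5)[:, :],]);c=g(s,320,300,400,380,2)
cv2.imwrite("pics/sc.png",np.hstack([b,np.vstack([c,np.zeros((525-160,160,3),np.uint8)])]))
for n,im in(("top",t),("side",s)):
    h=cv2.cvtColor(im,cv2.COLOR_BGR2HSV)
    for nm,lo,hi in(("yellow",(20,120,90),(32,255,255)),("red",(0,190,110),(4,255,255)),("green",(50,120,40),(75,255,255))):
        m=cv2.inRange(h,lo,hi);k,_,st,ce=cv2.connectedComponentsWithStats(m)
        print(n,nm,[(st[i].tolist(),ce[i].round(1).tolist()) for i in range(1,k) if st[i,4]>5])
```

```text
top yellow [([42, 153, 2, 14, 15], [42.1, 159.3]), ([84, 163, 2, 7, 8], [84.1, 165.6]), ([58, 166, 3, 4, 6], [59.0, 167.7]), ([41, 168, 4, 8, 12], [42.4, 172.0]), ([64, 168, 3, 11, 14], [65.0, 172.6]), ([84, 171, 2, 10, 12], [84.2, 176.0]), ([41, 177, 3, 29, 35], [41.2, 190.2]), ([83, 183, 3, 6, 8], [84.1, 185.5]), ([429, 183, 6, 3, 8], [431.8, 184.0]), ([363, 189, 5, 4, 15], [364.7, 190.5]), ([318, 193, 4, 4, 11], [319.5, 194.6]), ([118, 199, 12, 8, 63], [122.6, 202.5]), ([273, 198, 5, 4, 15], [275.1, 199.4]), ([83, 216, 2, 15, 18], [83.2, 222.6]), ([62, 221, 3, 5, 7], [63.4, 223.1]), ([40, 224, 3, 16, 23], [40.4, 231.7]), ([53, 228, 5, 4, 6], [55.0, 229.3]), ([54, 248, 7, 7, 13], [57.4, 251.5]), ([82, 251, 2, 15, 18], [82.3, 258.3]), ([39, 255, 2, 12, 15], [39.3, 260.6]), ([62, 258, 5, 8, 15], [64.3, 261.6]), ([46, 265, 4, 5, 7], [47.3, 266.9]), ([38, 268, 3, 4, 6], [39.0, 269.5]), ([38, 274, 2, 10, 11], [38.1, 278.5]), ([57, 276, 5, 5, 9], [59.2, 278.0]), ([57, 282, 3, 3, 6], [58.0, 282.8]), ([81, 282, 2, 5, 9], [81.4, 284.2]), ([37, 285, 8, 33, 65], [39.0, 300.9]), ([24, 286, 2, 
[... 415 characters left out ...]
 3, 8, 13], [36.5, 355.7])]
top red [([435, 113, 12, 16, 64], [441.4, 121.0]), ([450, 113, 7, 4, 10], [452.7, 114.3]), ([453, 118, 7, 7, 16], [456.3, 120.9]), ([444, 133, 7, 4, 14], [446.2, 134.5]), ([415, 224, 9, 9, 31], [418.8, 228.6]), ([416, 266, 25, 15, 116], [428.1, 273.0])]
top green [([216, 212, 11, 10, 56], [220.9, 216.3])]
side yellow [([248, 111, 4, 3, 9], [249.7, 111.9]), ([296, 169, 4, 11, 26], [297.4, 173.5]), ([319, 195, 5, 12, 47], [321.1, 199.9]), ([347, 228, 7, 13, 58], [349.8, 233.1]), ([405, 307, 26, 25, 388], [415.5, 320.9])]
side red [([335, 331, 13, 17, 124], [341.0, 338.9]), ([275, 360, 14, 40, 322], [281.6, 380.5])]
side green [([261, 166, 8, 9, 55], [265.1, 169.5])]
```

View pics/tc.png

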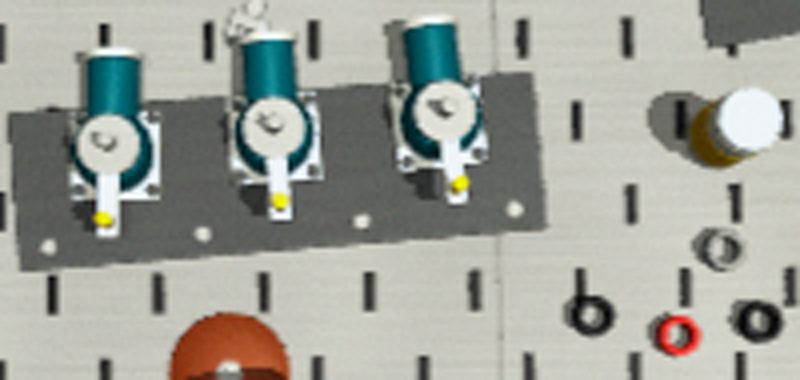

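View pics/sc.png

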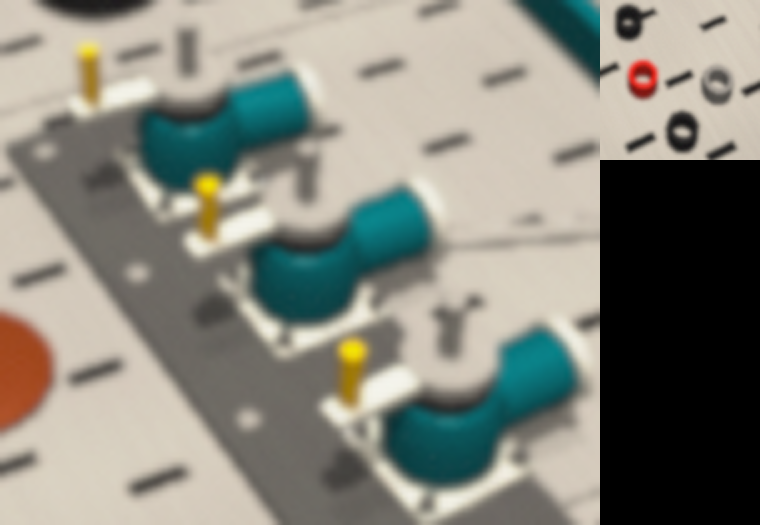

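Both crops agree. The crank pins' yellow tops sit at top (275.6,199), (319.9,195) and (364.6,190.6), and at side (297.3,169.6), (321.2,196.4) and (350,229.6). The only red tube is at top (418.8,228.6) and side (341,338). Now triangulating.

```bash
cat > h.py <<'E'
from cell import *
import numpy as np
def ray(n,p):
    c=calibration(n);d=np.linalg.inv(c["mtx"])@[p[0],p[1],1];T=np.array(c["world_from_camera"])
    d=T[:3,:3]@(d*[1,-1,-1]);return T[:3,3],d/np.linalg.norm(d)
def tri(a,b):
    A=np.zeros((3,3));v=np.zeros(3);R=[ray("top",a),ray("side",b)]
    for o,d in R: P=np.eye(3)-np.outer(d,d);A+=P;v+=P@o
    x=np.linalg.solve(A,v);return x.round(1),[round(float(np.linalg.norm(np.cross(x-o,d))),1) for o,d in R]
def plane(n,p,z): o,d=ray(n,p);return (o+d*(z-o[2])/d[2]).round(1)
E
python3 - <<'E'
from h import *
P={"pinL":((275.6,199),(297.3,169.6),147),"pinM":((319.9,194.9),(321.2,196.4),147),"pinR":((364.6,190.6),(350,229.6),147),
"postL":((276.5,180.3),(317,166),147),"postM":((318,175.5),(341,190.5),147),"postR":((361.8,171),(369.6,221.8),147),"red":((418.8,228.6),(341,338),32),"green":((220.9,216.3),(265.1,169.5),32)}
for k,(a,b,z) in P.items(): print(k,tri(a,b),plane("top",a,z),plane("side",b,z))
for k,p in(("hubL",(276.3,181.3)),("hubM",(318,176.6)),("hubR",(361.3,172.5))):print(k,plane("top",p,104))
for k,p in(("blk1",(397.3,223.3)),("blk2",(439.2,225)),("grey",(429.5,206.5))):print(k,plane("top",p,32))
for k,p in(("can",(437,174.5)),):print(k,plane("top",p,150))
for k,p in(("TL",(252,173)),("BL",(255,212)),("TR",(382.5,163)),("BR",(386,202))):print(k,plane("top",p,12))
E
```

```text
pinL (array([531. , 139.8, 144.2]), [0.9, 0.9]) [531.5 139.3 147. ] [528.9 136.6 147. ]
pinM (array([544.1, -16. , 145.2]), [0.2, 0.2]) [544.2 -16.1 147. ] [543.1 -17.7 147. ]
pinR (array([ 557.7, -173.5,  143.4]), [0.2, 0.2]) [ 557.6 -173.3  147. ] [ 555.8 -176.4  147. ]
postL (array([598.8, 136.4, 138.8]), [0.4, 0.4]) [597.4 135.8 147. ] [594.8 126.2 147. ]
postM (array([613.9, -10.1, 138.1]), [0.0, 0.0]) [612.8 -10.2 147. ] [608.9 -19.4 147. ]
postR (array([ 627. , -164.9,  135.8]), [1.7, 1.7]) [ 627.  -164.6  147. ] [ 619.  -173.7  147. ]
red (array([ 424.1, -385.6,   17.7]), [0.4, 0.4]) [ 424.2 -383.    32. ] [ 420.  -392.2   32. ]
green (array([478.4, 356.6,  14.2]), [1.2, 1.2]) [478.7 352.9  32. ] [471.5 333.7  32. ]
hubL [598.9 140.2 104. ]
hubM [614.2 -10.  104. ]
hubR [ 627.4 -166.4  104. ]
blk1 [ 444.8 -303.3   32. ]
blk2 [ 436.6 -459.5   32. ]
grey [ 506.1 -425.1   32. ]
can [ 611.3 -429.   150. ]
TL [642.2 239.7  12. ]
BL [494.3 228.7  12. ]
TR [ 674.9 -255.2   12. ]
BR [ 526.3 -265.4   12. ]
```

Heights and spacing check out: pins about 145, posts on 70 mm cranks, heads about 150 mm apart, plate yaw about 3.8°. The red sleeve stands at about (424,-384). The plan is to straddle each pin with a wide, fixed opening of about 30 mm and push with one finger at a time.

Request:
send_rows(
  increments=[
    {"claw": 0.65, "slide": [0.044, -0.023, 0], "dr": [0, 0, 0.044]},
    {"claw": 0.65, "slide": [0.088, -0.046, 0], "dr": [0, 0, 0.088]},
    {"claw": 0.65, "slide": [0.132, -0.069, 0], "dr": [0, 0, 0.132]},
    {"claw": 0.65, "slide": [0.176, -0.092, 0], "dr": [0, 0, 0.176]},
    {"claw": 0.65, "slide": [0.22, -0.117, 0], "dr": [0, 0, 0.22]},
  ],
  newtons=30,
)

```text
time: 0.6
eef_pos: [347.8, -400.2, 231.0]
ee_rot: [-3.14, -0.1, 0.0]
ft_force: [1.7, -0.6, -0.2]
finger_gap: 29.7
finger_force: 0.0
```

```bash
cat >> h.py <<'E'
from scipy.spatial.transform import Rotation as Ro
def to(x,y,z,yaw=0.066):
    s=get_state();R=Ro.from_rotvec(s["ee_rot"]);d=R.inv().apply(np.array([x,y,z])-s["eef_pos"])
    G=Ro.from_matrix([[np.cos(yaw),np.sin(yaw),0],[np.sin(yaw),-np.cos(yaw),0],[0,0,-1]])
    print("t",round(s["time"],2),"pos",s["eef_pos"].round(1),"slide mm",d.round(1),"dr",(R.inv()*G).as_rotvec().round(3),"gap",round(s["finger_gap"],1),"F",s["ft_force"].round(2),"j",s["joint_pos"].round(2))
E
python3 -c "
from h import *
to(531,140,200)"
```

```text
t 0.6 pos [ 347.8 -400.2  231. ] slide mm [ 217.  -527.5   31.2] dr [-0.     0.    -0.003] gap 29.7 F [ 1.73 -0.58 -0.18] j [-0.99  0.26  1.66  0.    1.22  0.52]
```

Request:
send_rows(
  increments=[
    {"claw": 0.65, "slide": [0.018, -0.044, 0.0], "dr": [0, 0, 0]},
    {"claw": 0.65, "slide": [0.036, -0.088, 0.0], "dr": [0, 0, 0]},
    {"claw": 0.65, "slide": [0.054, -0.132, 0.0], "dr": [0, 0, 0]},
    {"claw": 0.65, "slide": [0.072, -0.176, 0.0], "dr": [0, 0, 0]},
    {"claw": 0.65, "slide": [0.09, -0.22, 0.0], "dr": [0, 0, 0]},
  ],
)

```text
time: 1.1
eef_pos: [422.2, -174.4, 231.1]
ee_rot: [-3.14, -0.103, 0.0]
ft_force: [0.8, -0.1, 0.5]
finger_gap: 29.7
finger_force: 0.0
```

Request:
send_rows(
  increments=[
    {"claw": 0.65, "slide": [0.018, -0.044, 0.0], "dr": [0, 0, 0]},
    {"claw": 0.65, "slide": [0.036, -0.088, 0.0], "dr": [0, 0, 0]},
    {"claw": 0.65, "slide": [0.054, -0.132, 0.0], "dr": [0, 0, 0]},
    {"claw": 0.65, "slide": [0.072, -0.176, 0.0], "dr": [0, 0, 0]},
    {"claw": 0.65, "slide": [0.09, -0.22, 0.0], "dr": [0, 0, 0]},
  ],
)

```text
time: 1.6
eef_pos: [497.5, 51.1, 231.2]
ee_rot: [3.14, 0.104, -0.0]
ft_force: [1.1, -1.0, -0.8]
finger_gap: 29.6
finger_force: 0.0
```

Request:
send_rows(
  increments=[
    {"claw": 0.65, "slide": [0.012, -0.03, 0.01], "dr": [0, 0, 0]},
    {"claw": 0.65, "slide": [0.024, -0.06, 0.02], "dr": [0, 0, 0]},
    {"claw": 0.65, "slide": [0.027, -0.06, 0.03], "dr": [0, 0, 0]},
    {"claw": 0.65, "slide": [0.027, -0.06, 0.03], "dr": [0, 0, 0]},
  ],
)

```text
time: 2.0
eef_pos: [519.4, 111.0, 199.6]
ee_rot: [3.139, 0.106, -0.005]
ft_force: [-0.2, 0.1, -0.0]
finger_gap: 30.0
finger_force: 0.0
```

```bash
python3 -c "
from h import *
to(531,139.5,117)"
```

```text
t 2.0 pos [519.4 111.  199.6] slide mm [ 13.8 -27.7  82.5] dr [0.    0.003 0.002] gap 30.0 F [-0.15  0.11 -0.04] j [ 0.08  0.29  1.7  -0.    1.16  1.58]
```

Request:
send_rows(
  increments=[
    {"claw": 0.65, "slide": [0.007, -0.014, 0.0], "dr": [0, 0, 0]},
    {"claw": 0.65, "slide": [0.0138, -0.0277, 0.0], "dr": [0, 0, 0]},
    {"claw": 0.65, "slide": [0.0138, -0.0277, 0.025], "dr": [0, 0, 0]},
    {"claw": 0.65, "slide": [0.0138, -0.0277, 0.03], "dr": [0, 0, 0]},
  ],
)

```text
time: 2.4
eef_pos: [531.7, 139.5, 170.1]
ee_rot: [3.14, 0.103, -0.004]
ft_force: [-0.8, -0.9, -0.8]
finger_gap: 29.8
finger_force: 0.0
```

```bash
python3 -c "
from h import *
to(531,139.5,117)
import cv2
for n in ('side','top'): cv2.imwrite(f'pics/{n}1.png',read_camera(n)[...,::-1])
s=cv2.imread('pics/side1.png')[120:220,250:380];t=cv2.imread('pics/top1.png')[150:250,220:350]
import numpy as np
cv2.imwrite('pics/m1.png',cv2.resize(np.hstack([s,t]),None,fx=3,fy=3,interpolation=cv2.INTER_CUBIC))"
```

```text
t 2.4 pos [531.7 139.5 170.1] slide mm [-0.6 -0.1 53.1] dr [-0.     0.002 -0.   ] gap 29.8 F [-0.76 -0.9  -0.76] j [0.13 0.35 1.69 0.   1.1  1.64]
```

View pics/m1.png

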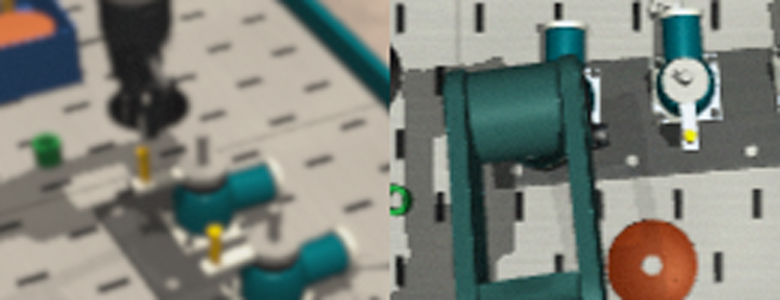

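The side crop shows the fingers right above the left pin at about (143,150) in the crop. The top view is hidden by the arm. Descending around the pin.

Request:
send_rows(
  increments=[
    {"claw": 0.65, "slide": [0, 0, 0.02], "dr": [0, 0, 0]},
    {"claw": 0.65, "slide": [0, 0, 0.04], "dr": [0, 0, 0]},
    {"claw": 0.65, "slide": [0, 0, 0.053], "dr": [0, 0, 0]},
    {"claw": 0.65, "slide": [0, 0, 0.053], "dr": [0, 0, 0]},
  ],
)

```text
time: 2.9
eef_pos: [531.4, 139.0, 117.4]
ee_rot: [3.14, 0.103, -0.004]
ft_force: [-0.4, -0.7, 0.5]
finger_gap: 29.9
finger_force: 0.0
```

Request:
send_rows(
  increments=[
    {"claw": 0.65, "slide": [0, -0.0015, 0], "dr": [0, 0, 0]},
    {"claw": 0.65, "slide": [0, -0.003, 0], "dr": [0, 0, 0]},
    {"claw": 0.65, "slide": [0, -0.004, 0], "dr": [0, 0, 0]},
    {"claw": 0.65, "slide": [0, -0.005, 0], "dr": [0, 0, 0]},
    {"claw": 0.65, "slide": [0, -0.005, 0], "dr": [0, 0, 0]},
  ],
)

```text
time: 3.4
eef_pos: [532.3, 144.5, 118.8]
ee_rot: [-3.14, -0.104, -0.001]
ft_force: [0.7, -0.7, 0.5]
finger_gap: 29.6
finger_force: 0.0
```

Request:
send_rows(
  increments=[
    {"claw": 0.65, "slide": [0, -0.0005, 0], "dr": [0, 0, 0]},
    {"claw": 0.65, "slide": [0, -0.001, 0], "dr": [0, 0, 0]},
    {"claw": 0.65, "slide": [0, -0.0015, 0], "dr": [0, 0, 0]},
    {"claw": 0.65, "slide": [0, -0.0015, 0], "dr": [0, 0, 0]},
  ],
)

```text
time: 3.8
eef_pos: [532.0, 145.8, 118.3]
ee_rot: [-3.14, -0.103, 0.0]
ft_force: [0.2, -0.6, 0.4]
finger_gap: 30.0
finger_force: 0.0
```

Request:
send_rows(
  increments=[
    {"claw": 0.65, "slide": [0, -0.0005, 0], "dr": [0, 0, 0]},
    {"claw": 0.65, "slide": [0, -0.001, 0], "dr": [0, 0, 0]},
    {"claw": 0.65, "slide": [0, -0.001, 0], "dr": [0, 0, 0]},
  ],
)

```text
time: 4.1
eef_pos: [531.9, 146.8, 118.3]
ee_rot: [-3.14, -0.103, -0.0]
ft_force: [0.5, -0.7, 0.5]
finger_gap: 29.8
finger_force: 0.0
```

Request:
send_rows(
  increments=[
    {"claw": 0.65, "slide": [0, -0.0005, 0], "dr": [0, 0, 0]},
    {"claw": 0.65, "slide": [0, -0.001, 0], "dr": [0, 0, 0]},
    {"claw": 0.65, "slide": [0, -0.001, 0], "dr": [0, 0, 0]},
  ],
)

```text
time: 4.4
eef_pos: [531.9, 147.8, 118.3]
ee_rot: [-3.14, -0.103, 0.0]
ft_force: [0.2, -0.8, 0.5]
finger_gap: 29.9
finger_force: 0.2
```

Request:
send_rows(
  increments=[
    {"claw": 0.65, "slide": [0, -0.0005, 0], "dr": [0, 0, 0]},
    {"claw": 0.65, "slide": [0, -0.001, 0], "dr": [0, 0, 0]},
    {"claw": 0.65, "slide": [0, -0.001, 0], "dr": [0, 0, 0]},
  ],
)

```text
time: 4.7
eef_pos: [531.8, 148.4, 118.3]
ee_rot: [3.139, 0.104, -0.0]
ft_force: [0.2, -2.8, 0.3]
finger_gap: 29.5
finger_force: 1.6
```

Request:
send_rows(
  increments=[
    {"claw": 0.65, "slide": [0, -0.0004, 0], "dr": [0, 0, 0]},
    {"claw": 0.65, "slide": [0, -0.0008, 0], "dr": [0, 0, 0]},
    {"claw": 0.65, "slide": [0, -0.0008, 0], "dr": [0, 0, 0]},
  ],
)

```text
time: 5.0
eef_pos: [531.8, 148.6, 118.3]
ee_rot: [3.138, 0.104, -0.0]
ft_force: [0.5, -6.4, 0.9]
finger_gap: 30.0
finger_force: 3.2
```

The left head is pressed against its clockwise stop (about 5.7 N net, TCP y 148.6). Reversing now.

Request:
send_rows(
  increments=[
    {"claw": 0.65, "slide": [0, 0.004, 0], "dr": [0, 0, 0]},
    {"claw": 0.65, "slide": [0, 0.008, 0], "dr": [0, 0, 0]},
    {"claw": 0.65, "slide": [0, 0.012, 0], "dr": [0, 0, 0]},
    {"claw": 0.65, "slide": [0, 0.0145, 0], "dr": [0, 0, 0]},
    {"claw": 0.65, "slide": [0, 0.016, 0], "dr": [0, 0, 0]},
  ],
)

```text
time: 5.5
eef_pos: [532.8, 133.4, 118.3]
ee_rot: [-3.14, -0.103, -0.0]
ft_force: [-1.1, -0.4, 0.1]
finger_gap: 29.7
finger_force: 0.0
```

Request:
send_rows(
  increments=[
    {"claw": 0.65, "slide": [0, 0.0006, 0], "dr": [0, 0, 0]},
    {"claw": 0.65, "slide": [0, 0.0012, 0], "dr": [0, 0, 0]},
    {"claw": 0.65, "slide": [0, 0.0018, 0], "dr": [0, 0, 0]},
    {"claw": 0.65, "slide": [0, 0.0018, 0], "dr": [0, 0, 0]},
  ],
)

```text
time: 5.9
eef_pos: [532.9, 131.8, 118.3]
ee_rot: [-3.14, -0.103, 0.0]
ft_force: [-0.1, 0.5, -0.2]
finger_gap: 30.4
finger_force: 0.1
```

Request:
send_rows(
  increments=[
    {"claw": 0.65, "slide": [0, 0.0005, 0], "dr": [0, 0, 0]},
    {"claw": 0.65, "slide": [0, 0.001, 0], "dr": [0, 0, 0]},
    {"claw": 0.65, "slide": [0, 0.001, 0], "dr": [0, 0, 0]},
  ],
)

```text
time: 6.2
eef_pos: [532.8, 130.8, 118.3]
ee_rot: [-3.14, -0.103, 0.0]
ft_force: [-0.3, 0.6, 0.7]
finger_gap: 30.0
finger_force: 0.2
```

Request:
send_rows(
  increments=[
    {"claw": 0.65, "slide": [0, 0.0005, 0], "dr": [0, 0, 0]},
    {"claw": 0.65, "slide": [0, 0.001, 0], "dr": [0, 0, 0]},
    {"claw": 0.65, "slide": [0, 0.001, 0], "dr": [0, 0, 0]},
  ],
)

```text
time: 6.5
eef_pos: [533.0, 129.7, 118.3]
ee_rot: [-3.14, -0.103, 0.0]
ft_force: [-0.3, 1.0, -0.0]
finger_gap: 29.8
finger_force: 0.2
```

Request:
send_rows(
  increments=[
    {"claw": 0.65, "slide": [0, 0.0005, 0], "dr": [0, 0, 0]},
    {"claw": 0.65, "slide": [0, 0.001, 0], "dr": [0, 0, 0]},
    {"claw": 0.65, "slide": [0, 0.001, 0], "dr": [0, 0, 0]},
  ],
)

```text
time: 6.8
eef_pos: [533.2, 128.7, 118.3]
ee_rot: [-3.14, -0.103, -0.0]
ft_force: [-0.3, 0.6, 0.2]
finger_gap: 29.8
finger_force: 0.1
```

Request:
send_rows(
  increments=[
    {"claw": 0.65, "slide": [0, 0.0005, 0], "dr": [0, 0, 0]},
    {"claw": 0.65, "slide": [0, 0.001, 0], "dr": [0, 0, 0]},
    {"claw": 0.65, "slide": [0, 0.001, 0], "dr": [0, 0, 0]},
  ],
)

```text
time: 7.1
eef_pos: [533.2, 128.2, 118.3]
ee_rot: [-3.139, -0.103, 0.0]
ft_force: [-0.7, 3.4, -1.3]
finger_gap: 29.8
finger_force: 1.7
```

Request:
send_rows(
  increments=[
    {"claw": 0.65, "slide": [0, 0.0004, 0], "dr": [0, 0, 0]},
    {"claw": 0.65, "slide": [0, 0.0007, 0], "dr": [0, 0, 0]},
    {"claw": 0.65, "slide": [0, 0.0007, 0], "dr": [0, 0, 0]},
  ],
)

```text
time: 7.4
eef_pos: [533.2, 128.0, 118.4]
ee_rot: [-3.138, -0.103, -0.0]
ft_force: [-0.7, 5.7, -0.5]
finger_gap: 29.7
finger_force: 3.1
```

Left head: 20.6 mm TCP travel minus 15.8 mm clearance gives about 4.8 mm, so it is sound. It is left at the counterclockwise stop. On to the middle head.

Request:
send_rows(
  increments=[
    {"claw": 0.65, "slide": [0, -0.004, 0], "dr": [0, 0, 0]},
    {"claw": 0.65, "slide": [0, -0.008, 0], "dr": [0, 0, 0]},
    {"claw": 0.65, "slide": [0, -0.008, -0.025], "dr": [0, 0, 0]},
    {"claw": 0.65, "slide": [0, -0.008, -0.05], "dr": [0, 0, 0]},
    {"claw": 0.65, "slide": [0, 0.03, -0.055], "dr": [0, 0, 0]},
  ],
)

```text
time: 7.9
eef_pos: [537.3, 99.7, 176.1]
ee_rot: [-3.139, -0.11, -0.008]
ft_force: [1.0, -0.7, -0.0]
finger_gap: 30.0
finger_force: 0.0
```

Request:
send_rows(
  increments=[
    {"claw": 0.65, "slide": [0, 0.04, 0], "dr": [0, 0, 0]},
    {"claw": 0.65, "slide": [0.001, 0.08, 0], "dr": [0, 0, 0]},
    {"claw": 0.65, "slide": [0.0015, 0.105, 0], "dr": [0, 0, 0]},
    {"claw": 0.65, "slide": [0.0015, 0.1135, 0], "dr": [0, 0, 0]},
    {"claw": 0.65, "slide": [0.0015, 0.1135, 0], "dr": [0, 0, 0]},
  ],
)

```text
time: 8.4
eef_pos: [544.3, -16.9, 173.3]
ee_rot: [3.14, 0.1, 0.0]
ft_force: [-0.4, 0.4, -0.5]
finger_gap: 29.8
finger_force: 0.0
```

```bash
python3 -c "
from h import *
to(544.2,-16.1,118)"
```

```text
t 8.4 pos [544.3 -16.9 173.3] slide mm [-0.  -0.9 55.3] dr [ 0.    -0.    -0.002] gap 29.8 F [-0.41  0.4  -0.48] j [-0.16  0.34  1.7  -0.    1.1   1.35]
```

Request:
send_rows(
  increments=[
    {"claw": 0.65, "slide": [0, -0.0009, 0.02], "dr": [0, 0, 0]},
    {"claw": 0.65, "slide": [0, -0.0009, 0.04], "dr": [0, 0, 0]},
    {"claw": 0.65, "slide": [0, -0.0009, 0.055], "dr": [0, 0, 0]},
    {"claw": 0.65, "slide": [0, -0.003, 0.055], "dr": [0, 0, 0]},
    {"claw": 0.65, "slide": [0, -0.005, 0.055], "dr": [0, 0, 0]},
  ],
)

```text
time: 8.9
eef_pos: [543.6, -9.8, 118.4]
ee_rot: [-3.139, -0.105, 0.001]
ft_force: [-0.3, -0.4, 0.5]
finger_gap: 29.8
finger_force: 0.0
```

Request:
send_rows(
  increments=[
    {"claw": 0.65, "slide": [0, -0.0006, 0], "dr": [0, 0, 0]},
    {"claw": 0.65, "slide": [0, -0.0012, 0], "dr": [0, 0, 0]},
    {"claw": 0.65, "slide": [0, -0.0015, 0], "dr": [0, 0, 0]},
    {"claw": 0.65, "slide": [0, -0.0015, 0], "dr": [0, 0, 0]},
  ],
)

```text
time: 9.3
eef_pos: [544.0, -9.5, 118.8]
ee_rot: [3.14, 0.103, 0.001]
ft_force: [-0.4, 0.4, -0.2]
finger_gap: 29.8
finger_force: 0.0
```

Request:
send_rows(
  increments=[
    {"claw": 0.65, "slide": [0, -0.0005, 0], "dr": [0, 0, 0]},
    {"claw": 0.65, "slide": [0, -0.001, 0], "dr": [0, 0, 0]},
    {"claw": 0.65, "slide": [0, -0.001, 0], "dr": [0, 0, 0]},
  ],
)

```text
time: 9.6
eef_pos: [543.7, -8.6, 118.4]
ee_rot: [-3.14, -0.103, -0.0]
ft_force: [-0.7, -1.3, 0.6]
finger_gap: 29.8
finger_force: 0.1
```

Request:
send_rows(
  increments=[
    {"claw": 0.65, "slide": [0, -0.0005, 0], "dr": [0, 0, 0]},
    {"claw": 0.65, "slide": [0, -0.001, 0], "dr": [0, 0, 0]},
    {"claw": 0.65, "slide": [0, -0.001, 0], "dr": [0, 0, 0]},
  ],
)

```text
time: 9.9
eef_pos: [543.6, -7.5, 118.3]
ee_rot: [-3.14, -0.103, 0.0]
ft_force: [-0.4, -0.3, 0.2]
finger_gap: 30.0
finger_force: 0.2
```

Request:
send_rows(
  increments=[
    {"claw": 0.65, "slide": [0, -0.0005, 0], "dr": [0, 0, 0]},
    {"claw": 0.65, "slide": [0, -0.001, 0], "dr": [0, 0, 0]},
    {"claw": 0.65, "slide": [0, -0.001, 0], "dr": [0, 0, 0]},
  ],
)

```text
time: 10.2
eef_pos: [543.5, -6.4, 118.3]
ee_rot: [-3.14, -0.103, 0.0]
ft_force: [0.2, -0.3, -0.0]
finger_gap: 30.1
finger_force: 0.1
```

Request:
send_rows(
  increments=[
    {"claw": 0.65, "slide": [0, -0.0005, 0], "dr": [0, 0, 0]},
    {"claw": 0.65, "slide": [0, -0.001, 0], "dr": [0, 0, 0]},
    {"claw": 0.65, "slide": [0, -0.001, 0], "dr": [0, 0, 0]},
  ],
)

```text
time: 10.5
eef_pos: [543.4, -5.4, 118.3]
ee_rot: [-3.14, -0.103, 0.0]
ft_force: [-0.3, -0.3, -1.2]
finger_gap: 30.3
finger_force: 0.1
```

Request:
send_rows(
  increments=[
    {"claw": 0.65, "slide": [0, -0.0005, 0], "dr": [0, 0, 0]},
    {"claw": 0.65, "slide": [0, -0.001, 0], "dr": [0, 0, 0]},
    {"claw": 0.65, "slide": [0, -0.001, 0], "dr": [0, 0, 0]},
  ],
)

```text
time: 10.8
eef_pos: [543.4, -5.0, 118.3]
ee_rot: [3.139, 0.104, -0.0]
ft_force: [-0.0, -2.8, -1.1]
finger_gap: 30.1
finger_force: 1.8
```

Request:
send_rows(
  increments=[
    {"claw": 0.65, "slide": [0, -0.0004, 0], "dr": [0, 0, 0]},
    {"claw": 0.65, "slide": [0, -0.0007, 0], "dr": [0, 0, 0]},
    {"claw": 0.65, "slide": [0, -0.0007, 0], "dr": [0, 0, 0]},
  ],
)

```text
time: 11.1
eef_pos: [543.4, -4.8, 118.3]
ee_rot: [3.138, 0.104, -0.0]
ft_force: [-1.2, -5.7, -1.0]
finger_gap: 29.9
finger_force: 3.1
```

Request:
send_rows(
  increments=[
    {"claw": 0.65, "slide": [0, 0.004, 0], "dr": [0, 0, 0]},
    {"claw": 0.65, "slide": [0, 0.008, 0], "dr": [0, 0, 0]},
    {"claw": 0.65, "slide": [0, 0.012, 0], "dr": [0, 0, 0]},
    {"claw": 0.65, "slide": [0, 0.0145, 0], "dr": [0, 0, 0]},
    {"claw": 0.65, "slide": [0, 0.016, 0], "dr": [0, 0, 0]},
  ],
)

```text
time: 11.6
eef_pos: [544.5, -20.0, 118.3]
ee_rot: [-3.14, -0.103, -0.0]
ft_force: [-0.7, -0.9, 0.2]
finger_gap: 29.9
finger_force: 0.0
```

Request:
send_rows(
  increments=[
    {"claw": 0.65, "slide": [0, 0.0006, 0], "dr": [0, 0, 0]},
    {"claw": 0.65, "slide": [0, 0.0012, 0], "dr": [0, 0, 0]},
    {"claw": 0.65, "slide": [0, 0.0018, 0], "dr": [0, 0, 0]},
    {"claw": 0.65, "slide": [0, 0.0024, 0], "dr": [0, 0, 0]},
    {"claw": 0.65, "slide": [0, 0.0024, 0], "dr": [0, 0, 0]},
  ],
)

```text
time: 12.1
eef_pos: [544.4, -22.1, 118.3]
ee_rot: [-3.14, -0.103, 0.0]
ft_force: [-1.0, 0.3, 0.5]
finger_gap: 30.1
finger_force: 0.2
```

Request:
send_rows(
  increments=[
    {"claw": 0.65, "slide": [0, 0.0005, 0], "dr": [0, 0, 0]},
    {"claw": 0.65, "slide": [0, 0.001, 0], "dr": [0, 0, 0]},
    {"claw": 0.65, "slide": [0, 0.001, 0], "dr": [0, 0, 0]},
  ],
)

```text
time: 12.4
eef_pos: [544.6, -23.2, 118.3]
ee_rot: [-3.14, -0.103, 0.0]
ft_force: [-0.3, 0.9, 0.2]
finger_gap: 30.0
finger_force: 0.2
```

Request:
send_rows(
  increments=[
    {"claw": 0.65, "slide": [0, 0.0005, 0], "dr": [0, 0, 0]},
    {"claw": 0.65, "slide": [0, 0.001, 0], "dr": [0, 0, 0]},
    {"claw": 0.65, "slide": [0, 0.001, 0], "dr": [0, 0, 0]},
  ],
)

```text
time: 12.7
eef_pos: [544.8, -24.2, 118.3]
ee_rot: [-3.14, -0.103, -0.0]
ft_force: [0.3, 0.3, -0.2]
finger_gap: 29.9
finger_force: 0.2
```

Request:
send_rows(
  increments=[
    {"claw": 0.65, "slide": [0, 0.0005, 0], "dr": [0, 0, 0]},
    {"claw": 0.65, "slide": [0, 0.001, 0], "dr": [0, 0, 0]},
    {"claw": 0.65, "slide": [0, 0.001, 0], "dr": [0, 0, 0]},
  ],
)

```text
time: 13.0
eef_pos: [544.8, -25.2, 118.3]
ee_rot: [-3.14, -0.103, -0.0]
ft_force: [-0.6, -0.0, 0.4]
finger_gap: 30.0
finger_force: 0.1
```

Request:
send_rows(
  increments=[
    {"claw": 0.65, "slide": [0, 0.0005, 0], "dr": [0, 0, 0]},
    {"claw": 0.65, "slide": [0, 0.001, 0], "dr": [0, 0, 0]},
    {"claw": 0.65, "slide": [0, 0.001, 0], "dr": [0, 0, 0]},
  ],
)

```text
time: 13.3
eef_pos: [544.9, -26.2, 118.3]
ee_rot: [-3.14, -0.103, -0.0]
ft_force: [0.3, -0.2, 0.9]
finger_gap: 29.9
finger_force: 0.1
```

Request:
send_rows(
  increments=[
    {"claw": 0.65, "slide": [0, 0.0005, 0], "dr": [0, 0, 0]},
    {"claw": 0.65, "slide": [0, 0.001, 0], "dr": [0, 0, 0]},
    {"claw": 0.65, "slide": [0, 0.001, 0], "dr": [0, 0, 0]},
  ],
)

```text
time: 13.6
eef_pos: [544.9, -26.8, 118.3]
ee_rot: [-3.139, -0.103, 0.0]
ft_force: [-0.1, 2.8, 0.1]
finger_gap: 30.0
finger_force: 1.5
```

Request:
send_rows(
  increments=[
    {"claw": 0.65, "slide": [0, 0.0004, 0], "dr": [0, 0, 0]},
    {"claw": 0.65, "slide": [0, 0.0008, 0], "dr": [0, 0, 0]},
    {"claw": 0.65, "slide": [0, 0.0008, 0], "dr": [0, 0, 0]},
  ],
)

```text
time: 13.9
eef_pos: [544.9, -27.0, 118.3]
ee_rot: [-3.138, -0.103, 0.0]
ft_force: [1.1, 5.6, 1.2]
finger_gap: 30.0
finger_force: 3.0
```

Middle head: 22.2 − 15.9 gives about 6 mm, so it is sound. It is left at the counterclockwise stop. On to the right head.

Request:
send_rows(
  increments=[
    {"claw": 0.65, "slide": [0, -0.004, 0], "dr": [0, 0, 0]},
    {"claw": 0.65, "slide": [0, -0.008, 0], "dr": [0, 0, 0]},
    {"claw": 0.65, "slide": [0, -0.008, -0.025], "dr": [0, 0, 0]},
    {"claw": 0.65, "slide": [0, -0.008, -0.05], "dr": [0, 0, 0]},
    {"claw": 0.65, "slide": [0, 0.03, -0.055], "dr": [0, 0, 0]},
  ],
)

```text
time: 14.4
eef_pos: [548.3, -55.6, 176.0]
ee_rot: [-3.14, -0.11, -0.006]
ft_force: [1.1, -1.2, 0.2]
finger_gap: 29.9
finger_force: 0.0
```

Request:
send_rows(
  increments=[
    {"claw": 0.65, "slide": [0.001, 0.04, 0], "dr": [0, 0, 0]},
    {"claw": 0.65, "slide": [0.002, 0.08, 0], "dr": [0, 0, 0]},
    {"claw": 0.65, "slide": [0.003, 0.106, 0], "dr": [0, 0, 0]},
    {"claw": 0.65, "slide": [0.003, 0.1158, 0], "dr": [0, 0, 0]},
    {"claw": 0.65, "slide": [0.003, 0.1158, 0], "dr": [0, 0, 0]},
  ],
)

```text
time: 14.9
eef_pos: [557.6, -174.4, 173.2]
ee_rot: [3.14, 0.1, 0.0]
ft_force: [1.2, 0.8, -0.2]
finger_gap: 29.7
finger_force: 0.0
```

```bash
python3 -c "
from h import *
to(557.6,-173.3,118)"
```

```text
t 14.9 pos [ 557.6 -174.4  173.2] slide mm [ 0.1 -1.1 55.2] dr [ 0.    -0.    -0.002] gap 29.7 F [ 1.22  0.76 -0.18] j [-0.42  0.39  1.61 -0.    1.13  1.09]
```

Request:
send_rows(
  increments=[
    {"claw": 0.65, "slide": [0, -0.0011, 0.02], "dr": [0, 0, 0]},
    {"claw": 0.65, "slide": [0, -0.0011, 0.04], "dr": [0, 0, 0]},
    {"claw": 0.65, "slide": [0, -0.0011, 0.055], "dr": [0, 0, 0]},
    {"claw": 0.65, "slide": [0, -0.003, 0.055], "dr": [0, 0, 0]},
    {"claw": 0.65, "slide": [0, -0.005, 0.055], "dr": [0, 0, 0]},
  ],
)

```text
time: 15.4
eef_pos: [556.9, -166.9, 118.4]
ee_rot: [-3.139, -0.105, 0.001]
ft_force: [0.5, -0.4, 0.0]
finger_gap: 29.7
finger_force: 0.3
```

Request:
send_rows(
  increments=[
    {"claw": 0.65, "slide": [0, -0.0008, 0], "dr": [0, 0, 0]},
    {"claw": 0.65, "slide": [0, -0.0016, 0], "dr": [0, 0, 0]},
    {"claw": 0.65, "slide": [0, -0.0024, 0], "dr": [0, 0, 0]},
    {"claw": 0.65, "slide": [0, -0.003, 0], "dr": [0, 0, 0]},
    {"claw": 0.65, "slide": [0, -0.003, 0], "dr": [0, 0, 0]},
  ],
)

```text
time: 15.9
eef_pos: [557.2, -165.3, 118.6]
ee_rot: [3.14, 0.103, 0.001]
ft_force: [-0.3, -0.8, -0.0]
finger_gap: 29.9
finger_force: 0.1
```

Request:
send_rows(
  increments=[
    {"claw": 0.65, "slide": [0, -0.0005, 0], "dr": [0, 0, 0]},
    {"claw": 0.65, "slide": [0, -0.001, 0], "dr": [0, 0, 0]},
    {"claw": 0.65, "slide": [0, -0.001, 0], "dr": [0, 0, 0]},
  ],
)

```text
time: 16.2
eef_pos: [556.9, -164.2, 118.3]
ee_rot: [-3.14, -0.103, 0.0]
ft_force: [-0.6, -0.2, 0.9]
finger_gap: 29.8
finger_force: 0.2
```

Request:
send_rows(
  increments=[
    {"claw": 0.65, "slide": [0, -0.0005, 0], "dr": [0, 0, 0]},
    {"claw": 0.65, "slide": [0, -0.001, 0], "dr": [0, 0, 0]},
    {"claw": 0.65, "slide": [0, -0.0015, 0], "dr": [0, 0, 0]},
    {"claw": 0.65, "slide": [0, -0.0015, 0], "dr": [0, 0, 0]},
  ],
)

```text
time: 16.6
eef_pos: [556.7, -162.6, 118.2]
ee_rot: [-3.14, -0.103, 0.0]
ft_force: [0.0, -0.5, -0.1]
finger_gap: 29.8
finger_force: 0.1
```

Request:
send_rows(
  increments=[
    {"claw": 0.65, "slide": [0, -0.0005, 0], "dr": [0, 0, 0]},
    {"claw": 0.65, "slide": [0, -0.001, 0], "dr": [0, 0, 0]},
    {"claw": 0.65, "slide": [0, -0.0015, 0], "dr": [0, 0, 0]},
    {"claw": 0.65, "slide": [0, -0.0015, 0], "dr": [0, 0, 0]},
  ],
)

```text
time: 17.0
eef_pos: [556.7, -161.1, 118.3]
ee_rot: [-3.14, -0.103, 0.0]
ft_force: [-0.0, 0.3, -0.4]
finger_gap: 29.9
finger_force: 0.0
```

Request:
send_rows(
  increments=[
    {"claw": 0.65, "slide": [0, -0.0005, 0], "dr": [0, 0, 0]},
    {"claw": 0.65, "slide": [0, -0.001, 0], "dr": [0, 0, 0]},
    {"claw": 0.65, "slide": [0, -0.001, 0], "dr": [0, 0, 0]},
  ],
)

```text
time: 17.3
eef_pos: [556.7, -160.1, 118.3]
ee_rot: [-3.14, -0.103, 0.0]
ft_force: [0.5, 1.1, -0.2]
finger_gap: 29.8
finger_force: 0.1
```

Request:
send_rows(
  increments=[
    {"claw": 0.65, "slide": [0, -0.0005, 0], "dr": [0, 0, 0]},
    {"claw": 0.65, "slide": [0, -0.001, 0], "dr": [0, 0, 0]},
    {"claw": 0.65, "slide": [0, -0.001, 0], "dr": [0, 0, 0]},
  ],
)

```text
time: 17.6
eef_pos: [556.6, -159.2, 118.3]
ee_rot: [-3.14, -0.103, -0.0]
ft_force: [0.1, 0.1, -0.9]
finger_gap: 29.6
finger_force: 0.1
```

Request:
send_rows(
  increments=[
    {"claw": 0.65, "slide": [0, -0.0005, 0], "dr": [0, 0, 0]},
    {"claw": 0.65, "slide": [0, -0.001, 0], "dr": [0, 0, 0]},
    {"claw": 0.65, "slide": [0, -0.001, 0], "dr": [0, 0, 0]},
  ],
)

```text
time: 17.9
eef_pos: [556.6, -158.4, 118.3]
ee_rot: [3.14, 0.103, 0.0]
ft_force: [-0.4, -1.0, -0.4]
finger_gap: 30.1
finger_force: 0.6
```

Request:
send_rows(
  increments=[
    {"claw": 0.65, "slide": [0, -0.0005, 0], "dr": [0, 0, 0]},
    {"claw": 0.65, "slide": [0, -0.001, 0], "dr": [0, 0, 0]},
    {"claw": 0.65, "slide": [0, -0.001, 0], "dr": [0, 0, 0]},
  ],
)

```text
time: 18.2
eef_pos: [556.6, -158.1, 118.3]
ee_rot: [3.139, 0.104, 0.0]
ft_force: [-0.0, -4.3, -1.4]
finger_gap: 29.7
finger_force: 2.4
```

Request:
send_rows(
  increments=[
    {"claw": 0.65, "slide": [0, 0.004, 0], "dr": [0, 0, 0]},
    {"claw": 0.65, "slide": [0, 0.008, 0], "dr": [0, 0, 0]},
    {"claw": 0.65, "slide": [0, 0.012, 0], "dr": [0, 0, 0]},
    {"claw": 0.65, "slide": [0, 0.0145, 0], "dr": [0, 0, 0]},
    {"claw": 0.65, "slide": [0, 0.016, 0], "dr": [0, 0, 0]},
  ],
)

```text
time: 18.7
eef_pos: [557.6, -173.5, 118.3]
ee_rot: [-3.14, -0.103, -0.0]
ft_force: [-0.3, 0.6, -0.1]
finger_gap: 30.2
finger_force: 0.0
```

Request:
send_rows(
  increments=[
    {"claw": 0.65, "slide": [0, 0.0006, 0], "dr": [0, 0, 0]},
    {"claw": 0.65, "slide": [0, 0.0014, 0], "dr": [0, 0, 0]},
    {"claw": 0.65, "slide": [0, 0.0024, 0], "dr": [0, 0, 0]},
    {"claw": 0.65, "slide": [0, 0.0032, 0], "dr": [0, 0, 0]},
    {"claw": 0.65, "slide": [0, 0.004, 0], "dr": [0, 0, 0]},
  ],
)

```text
time: 19.2
eef_pos: [557.6, -177.1, 118.3]
ee_rot: [-3.14, -0.103, 0.001]
ft_force: [-0.9, 0.9, 0.2]
finger_gap: 30.1
finger_force: 0.3
```

Request:
send_rows(
  increments=[
    {"claw": 0.65, "slide": [0, 0.0008, 0], "dr": [0, 0, 0]},
    {"claw": 0.65, "slide": [0, 0.0016, 0], "dr": [0, 0, 0]},
    {"claw": 0.65, "slide": [0, 0.0024, 0], "dr": [0, 0, 0]},
    {"claw": 0.65, "slide": [0, 0.003, 0], "dr": [0, 0, 0]},
    {"claw": 0.65, "slide": [0, 0.003, 0], "dr": [0, 0, 0]},
  ],
)

```text
time: 19.7
eef_pos: [558.1, -180.4, 118.3]
ee_rot: [3.14, 0.103, 0.0]
ft_force: [0.2, 0.2, -0.6]
finger_gap: 29.9
finger_force: 0.1
```

Request:
send_rows(
  increments=[
    {"claw": 0.65, "slide": [0, 0.001, 0], "dr": [0, 0, 0]},
    {"claw": 0.65, "slide": [0, 0.002, 0], "dr": [0, 0, 0]},
    {"claw": 0.65, "slide": [0, 0.003, 0], "dr": [0, 0, 0]},
    {"claw": 0.65, "slide": [0, 0.0035, 0], "dr": [0, 0, 0]},
    {"claw": 0.65, "slide": [0, 0.0035, 0], "dr": [0, 0, 0]},
  ],
)

```text
time: 20.2
eef_pos: [558.3, -183.9, 118.3]
ee_rot: [3.14, 0.103, 0.0]
ft_force: [-1.2, -0.4, -0.3]
finger_gap: 30.2
finger_force: 0.1
```

Request:
send_rows(
  increments=[
    {"claw": 0.65, "slide": [0, 0.0005, 0], "dr": [0, 0, 0]},
    {"claw": 0.65, "slide": [0, 0.001, 0], "dr": [0, 0, 0]},
    {"claw": 0.65, "slide": [0, 0.0015, 0], "dr": [0, 0, 0]},
    {"claw": 0.65, "slide": [0, 0.0015, 0], "dr": [0, 0, 0]},
  ],
)

```text
time: 20.6
eef_pos: [558.4, -185.3, 118.3]
ee_rot: [-3.14, -0.103, -0.0]
ft_force: [0.0, -0.4, 0.0]
finger_gap: 29.7
finger_force: 0.1
```

Request:
send_rows(
  increments=[
    {"claw": 0.65, "slide": [0, 0.0005, 0], "dr": [0, 0, 0]},
    {"claw": 0.65, "slide": [0, 0.001, 0], "dr": [0, 0, 0]},
    {"claw": 0.65, "slide": [0, 0.0015, 0], "dr": [0, 0, 0]},
    {"claw": 0.65, "slide": [0, 0.0015, 0], "dr": [0, 0, 0]},
  ],
)

```text
time: 21.0
eef_pos: [558.5, -186.8, 118.3]
ee_rot: [-3.14, -0.103, -0.0]
ft_force: [-0.1, 0.7, -0.4]
finger_gap: 30.2
finger_force: 0.1
```

Request:
send_rows(
  increments=[
    {"claw": 0.65, "slide": [0, 0.0005, 0], "dr": [0, 0, 0]},
    {"claw": 0.65, "slide": [0, 0.001, 0], "dr": [0, 0, 0]},
    {"claw": 0.65, "slide": [0, 0.001, 0], "dr": [0, 0, 0]},
  ],
)

```text
time: 21.3
eef_pos: [558.6, -187.8, 118.3]
ee_rot: [3.14, 0.103, 0.0]
ft_force: [-0.5, 0.4, 1.4]
finger_gap: 30.4
finger_force: 0.1
```

Request:
send_rows(
  increments=[
    {"claw": 0.65, "slide": [0, 0.0005, 0], "dr": [0, 0, 0]},
    {"claw": 0.65, "slide": [0, 0.001, 0], "dr": [0, 0, 0]},
    {"claw": 0.65, "slide": [0, 0.001, 0], "dr": [0, 0, 0]},
  ],
)

```text
time: 21.6
eef_pos: [558.6, -188.8, 118.3]
ee_rot: [3.14, 0.103, 0.0]
ft_force: [-0.6, 0.0, -0.1]
finger_gap: 29.8
finger_force: 0.1
```

Request:
send_rows(
  increments=[
    {"claw": 0.65, "slide": [0, 0.0005, 0], "dr": [0, 0, 0]},
    {"claw": 0.65, "slide": [0, 0.001, 0], "dr": [0, 0, 0]},
    {"claw": 0.65, "slide": [0, 0.001, 0], "dr": [0, 0, 0]},
  ],
)

```text
time: 21.9
eef_pos: [558.6, -189.8, 118.3]
ee_rot: [-3.14, -0.103, 0.0]
ft_force: [0.5, 0.7, 0.0]
finger_gap: 29.7
finger_force: 0.1
```

Request:
send_rows(
  increments=[
    {"claw": 0.65, "slide": [0, 0.0005, 0], "dr": [0, 0, 0]},
    {"claw": 0.65, "slide": [0, 0.001, 0], "dr": [0, 0, 0]},
    {"claw": 0.65, "slide": [0, 0.001, 0], "dr": [0, 0, 0]},
  ],
)

```text
time: 22.2
eef_pos: [558.6, -190.4, 118.3]
ee_rot: [-3.139, -0.103, 0.0]
ft_force: [0.2, 1.8, 0.0]
finger_gap: 30.1
finger_force: 1.1
```

Request:
send_rows(
  increments=[
    {"claw": 0.65, "slide": [0, 0.0005, 0], "dr": [0, 0, 0]},
    {"claw": 0.65, "slide": [0, 0.001, 0], "dr": [0, 0, 0]},
    {"claw": 0.65, "slide": [0, 0.001, 0], "dr": [0, 0, 0]},
  ],
)

```text
time: 22.5
eef_pos: [558.7, -190.7, 118.3]
ee_rot: [-3.138, -0.103, 0.0]
ft_force: [0.9, 5.5, 1.6]
finger_gap: 30.0
finger_force: 2.8
```

Right head: 32.6 − 16 gives about 16.6 mm, so it is the loose one. It is left at the counterclockwise stop. Now going to the red sleeve.

Request:
send_rows(
  increments=[
    {"claw": 0.65, "slide": [0, -0.004, 0], "dr": [0, 0, 0]},
    {"claw": 0.65, "slide": [0, -0.008, 0], "dr": [0, 0, 0]},
    {"claw": 0.65, "slide": [0, -0.008, -0.03], "dr": [0, 0, 0]},
    {"claw": 0.65, "slide": [0, -0.008, -0.07], "dr": [0, 0, 0]},
    {"claw": 0.65, "slide": [0, -0.008, -0.085], "dr": [0, 0, 0]},
  ],
)

```text
time: 23.0
eef_pos: [560.0, -184.7, 206.9]
ee_rot: [3.137, 0.104, 0.007]
ft_force: [1.6, -0.3, 0.4]
finger_gap: 29.9
finger_force: 0.0
```

Request:
send_rows(
  increments=[
    {"claw": 0.35, "slide": [-0.027, 0.035, 0], "dr": [0, 0, 0]},
    {"claw": 0.35, "slide": [-0.055, 0.07, 0], "dr": [0, 0, 0]},
    {"claw": 0.35, "slide": [-0.082, 0.105, 0], "dr": [0, 0, 0]},
    {"claw": 0.35, "slide": [-0.11, 0.14, 0], "dr": [0, 0, 0]},
    {"claw": 0.35, "slide": [-0.135, 0.175, 0], "dr": [0, 0, 0]},
  ],
)

```text
time: 23.5
eef_pos: [433.5, -368.6, 203.4]
ee_rot: [3.139, 0.104, -0.001]
ft_force: [1.1, 0.0, 0.6]
finger_gap: 55.3
finger_force: 0.0
```

Request:
send_rows(
  increments=[
    {"claw": 0.35, "slide": [-0.008, 0.01, 0], "dr": [0, 0, 0]},
    {"claw": 0.35, "slide": [-0.0127, 0.0162, 0], "dr": [0, 0, 0]},
    {"claw": 0.35, "slide": [-0.0127, 0.0162, 0], "dr": [0, 0, 0]},
  ],
)

```text
time: 23.8
eef_pos: [423.3, -384.3, 203.2]
ee_rot: [-3.14, -0.102, 0.0]
ft_force: [-0.3, 0.9, 0.4]
finger_gap: 55.3
finger_force: 0.0
```

```bash
python3 -c "
from h import *
to(424.2,-384,6)
import cv2
for n in ('side','top'): cv2.imwrite(f'pics/{n}2.png',read_camera(n)[...,::-1])
s=cv2.imread('pics/side2.png')[270:370,290:390];t=cv2.imread('pics/top2.png')[145:220,310:410]
cv2.imwrite('pics/m2.png',np.hstack([cv2.resize(s,(400,400),interpolation=cv2.INTER_CUBIC),np.vstack([cv2.resize(t,(400,300),interpolation=cv2.INTER_CUBIC),np.zeros((100,400,3),np.uint8)])]))"
```

```text
t 23.8 pos [ 423.3 -384.3  203.2] slide mm [  1.   -0.2 197.2] dr [-0.     0.    -0.001] gap 55.3 F [-0.28  0.95  0.38] j [-0.86  0.35  1.61  0.    1.19  0.65]
```

View pics/m2.png

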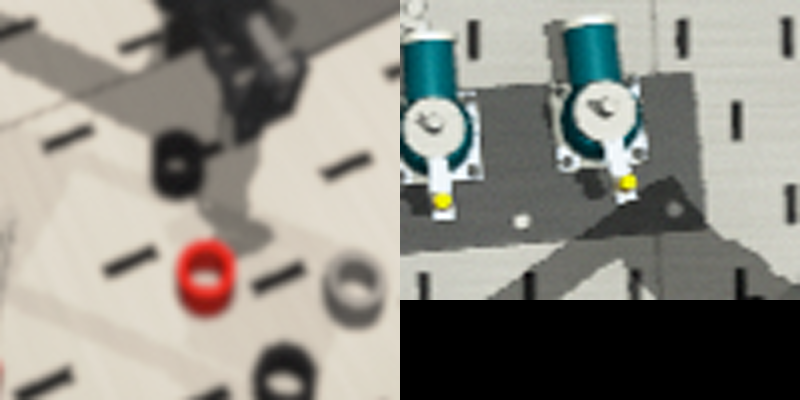

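The side crop shows the red sleeve's top rim centred at about (206,258) in the crop, i.e. (341.1,334.1), clear of its neighbours. The top crop shows the right head's post top at about (361,170.6), its hub centre at (361.4,172.5) and its pin, now counterclockwise, at (366.4,190.1).

```bash
python3 -c "
from h import *
import cv2
print('red',tri((418.8,228.6),(341.1,334.1)),plane('side',(341.1,334.1),32))
t=cv2.imread('pics/top2.png');h=cv2.cvtColor(t,cv2.COLOR_BGR2HSV)
m=cv2.inRange(h,(20,120,90),(32,255,255));m[:,:355]=0;m[:,375:]=0;m[:180]=0;m[200:]=0
ys,xs=np.nonzero(m);print('pin',xs.mean(),ys.mean(),plane('top',(xs.mean(),ys.mean()),147))
g=cv2.resize(cv2.cvtColor(t,cv2.COLOR_BGR2GRAY)[155:190,345:380],None,fx=8,fy=8,interpolation=cv2.INTER_CUBIC)
c=cv2.HoughCircles(g,cv2.HOUGH_GRADIENT,1,50,param1=80,param2=10,minRadius=54,maxRadius=74);print(c[0][:2])
x,y,r=c[0][0];p=((x+.5)/8-.5+345,(y+.5)/8-.5+155);print('hub',p,plane('top',p,104),'post',plane('top',(361,170.6),147))
"
```

```text
red (array([ 424.5, -383.1,   31.9]), [0.4, 0.4]) [ 424.8 -383.3   32. ]
pin 366.46153846153845 190.15384615384616 [ 559.1 -179.8  147. ]
[[130.5 144.5  63.3]
 [237.5 212.5  65. ]]
hub (np.float32(360.875), np.float32(172.625)) [ 626.9 -164.8  104. ] post [ 628.5 -161.8  147. ]
```

Request:
send_rows(
  increments=[
    {"claw": 0.35, "slide": [0.001, 0, 0.04], "dr": [0, 0, 0]},
    {"claw": 0.35, "slide": [0.001, 0, 0.08], "dr": [0, 0, 0]},
    {"claw": 0.35, "slide": [0.001, 0, 0.12], "dr": [0, 0, 0]},
    {"claw": 0.35, "slide": [0.001, 0, 0.15], "dr": [0, 0, 0]},
    {"claw": 0.35, "slide": [0.001, 0, 0.155], "dr": [0, 0, 0]},
  ],
)

```text
time: 24.4
eef_pos: [423.3, -380.5, 44.9]
ee_rot: [-3.134, -0.106, 0.007]
ft_force: [0.1, 1.2, -0.3]
finger_gap: 55.2
finger_force: 0.0
```

Request:
send_rows(
  increments=[
    {"claw": 0.35, "slide": [0, 0, 0.015], "dr": [0, 0, 0]},
    {"claw": 0.35, "slide": [0, 0, 0.03], "dr": [0, 0, 0]},
    {"claw": 0.35, "slide": [0, 0, 0.041], "dr": [0, 0, 0]},
    {"claw": 0.35, "slide": [0, 0, 0.041], "dr": [0, 0, 0]},
    {"claw": 0.35, "slide": [0, 0, 0.041], "dr": [0, 0, 0]},
  ],
)

```text
time: 24.9
eef_pos: [425.0, -384.2, 8.0]
ee_rot: [3.139, 0.104, 0.001]
ft_force: [0.0, -0.4, -0.1]
finger_gap: 55.5
finger_force: 0.0
```

```bash
python3 -c "
from h import *
to(424.5,-384,7)"
```

```text
t 24.9 pos [ 425.  -384.2    8. ] slide mm [-0.5 -0.2  1. ] dr [ 0. -0.  0.] gap 55.5 F [ 0.01 -0.38 -0.09] j [-0.86  0.6   1.77  0.    0.77  0.65]
```

Closing gently.

Request:
send_rows(
  increments=[
    {"claw": 0.5, "slide": [0, 0, 0], "dr": [0, 0, 0]},
    {"claw": 0.55, "slide": [0, 0, 0], "dr": [0, 0, 0]},
    {"claw": 0.62, "slide": [0, 0, 0], "dr": [0, 0, 0]},
    {"claw": 0.7, "slide": [0, 0, 0], "dr": [0, 0, 0]},
    {"claw": 0.7, "slide": [0, 0, 0], "dr": [0, 0, 0]},
  ],
  newtons=30,
)

```text
time: 25.4
eef_pos: [425.1, -384.8, 8.5]
ee_rot: [3.139, 0.103, 0.002]
ft_force: [0.3, 0.7, 6.7]
finger_gap: 37.6
finger_force: 29.4
```

Request:
send_rows(
  increments=[
    {"claw": 0.7, "slide": [0, 0, 0], "dr": [0, 0, 0]},
    {"claw": 0.7, "slide": [0, 0, -0.01], "dr": [0, 0, 0]},
    {"claw": 0.7, "slide": [0, 0, -0.02], "dr": [0, 0, 0]},
    {"claw": 0.7, "slide": [0, 0, -0.02], "dr": [0, 0, 0]},
  ],
)

```text
time: 25.8
eef_pos: [425.3, -385.1, 29.2]
ee_rot: [3.138, 0.103, 0.003]
ft_force: [-0.2, 0.1, -0.0]
finger_gap: 37.6
finger_force: 30.2
```

Gripped: gap 37.6 mm, 30 N, and the sleeve bottom is 8.5 mm below the TCP. Lifting and carrying.

Request:
send_rows(
  increments=[
    {"claw": 0.7, "slide": [0, 0, -0.03], "dr": [0, 0, 0]},
    {"claw": 0.7, "slide": [0, 0, -0.07], "dr": [0, 0, 0]},
    {"claw": 0.7, "slide": [0, 0, -0.11], "dr": [0, 0, 0]},
    {"claw": 0.7, "slide": [0, 0, -0.15], "dr": [0, 0, 0]},
    {"claw": 0.7, "slide": [0, 0, -0.165], "dr": [0, 0, 0]},
  ],
)

```text
time: 26.3
eef_pos: [425.9, -385.8, 196.8]
ee_rot: [3.135, 0.103, 0.007]
ft_force: [0.8, -0.1, -1.2]
finger_gap: 37.8
finger_force: 30.4
```

Request:
send_rows(
  increments=[
    {"claw": 0.7, "slide": [0.02, -0.018, 0], "dr": [0, 0, 0]},
    {"claw": 0.7, "slide": [0.05, -0.047, 0], "dr": [0, 0, 0]},
    {"claw": 0.7, "slide": [0.08, -0.075, 0], "dr": [0, 0, 0]},
    {"claw": 0.7, "slide": [0.11, -0.103, 0], "dr": [0, 0, 0]},
    {"claw": 0.7, "slide": [0.14, -0.131, 0], "dr": [0, 0, 0]},
  ],
)

```text
time: 26.8
eef_pos: [556.2, -242.9, 192.4]
ee_rot: [-3.14, -0.103, 0.0]
ft_force: [-0.2, -0.4, 0.4]
finger_gap: 38.2
finger_force: 30.4
```

Request:
send_rows(
  increments=[
    {"claw": 0.7, "slide": [0.03, -0.028, 0], "dr": [0, 0, 0]},
    {"claw": 0.7, "slide": [0.055, -0.053, 0], "dr": [0, 0, 0]},
    {"claw": 0.7, "slide": [0.07, -0.067, 0], "dr": [0, 0, 0]},
    {"claw": 0.7, "slide": [0.0755, -0.072, 0], "dr": [0, 0, 0]},
    {"claw": 0.7, "slide": [0.0755, -0.072, 0], "dr": [0, 0, 0]},
  ],
)

```text
time: 27.3
eef_pos: [626.2, -166.8, 192.1]
ee_rot: [-3.14, -0.106, 0.001]
ft_force: [-0.3, 0.4, 0.5]
finger_gap: 37.5
finger_force: 30.4
```

```bash
python3 -c "
from h import *
to(627.5,-167.4,160)"
```

```text
t 27.3 pos [ 626.2 -166.8  192.1] slide mm [ 1.2  0.6 32.1] dr [-0.     0.     0.001] gap 37.5 F [-0.27  0.44  0.46] j [-0.37  0.46  1.45 -0.    1.24  1.14]
```

Request:
send_rows(
  increments=[
    {"claw": 0.7, "slide": [0.001, 0.0005, 0.012], "dr": [0, 0, 0]},
    {"claw": 0.7, "slide": [0.001, 0.0005, 0.025], "dr": [0, 0, 0]},
    {"claw": 0.7, "slide": [0.001, 0.0005, 0.028], "dr": [0, 0, 0]},
    {"claw": 0.7, "slide": [0.001, 0.0005, 0.028], "dr": [0, 0, 0]},
  ],
)

```text
time: 27.7
eef_pos: [625.6, -168.2, 162.7]
ee_rot: [-3.139, -0.101, 0.004]
ft_force: [-0.0, -0.3, -0.3]
finger_gap: 37.8
finger_force: 30.4
```

```bash
python3 -c "
from h import *
to(627.5,-167.4,160)
import cv2
cv2.imwrite('pics/side3.png',read_camera('side')[...,::-1])
s=cv2.imread('pics/side3.png')[170:270,310:430]
cv2.imwrite('pics/m3.png',cv2.resize(s,None,fx=6,fy=6,interpolation=cv2.INTER_CUBIC))
c=calibration('side');T=np.linalg.inv(c['world_from_camera'])
for z in (104,147):
  for q in ((626.9,-167.4),(626.9,-164.8)):
    p=(T@[*q,z,1])[:3]*[1,-1,-1];u=c['mtx']@p;print(z,q,u[:2]/u[2])
"
```

```text
t 27.7 pos [ 625.6 -168.2  162.7] slide mm [ 1.9 -0.7  2.7] dr [-0.001  0.003 -0.001] gap 37.8 F [-0.01 -0.29 -0.29] j [-0.37  0.49  1.47  0.    1.18  1.14]
104 (626.9, -167.4) [369.81219004 230.13833821]
104 (626.9, -164.8) [369.35237204 229.54795732]
147 (626.9, -167.4) [370.90666562 219.50197328]
147 (626.9, -164.8) [370.432674   218.91340028]
```

View pics/m3.png

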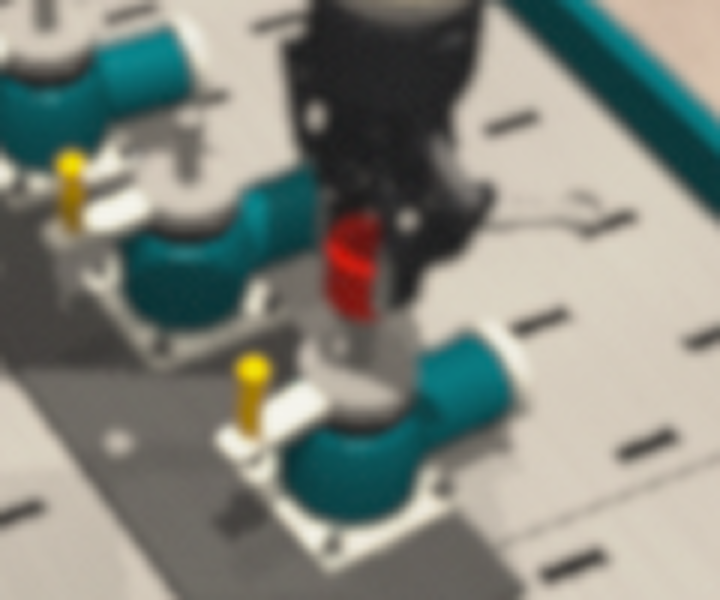

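The side crop shows the sleeve just above the hub, which is centred at about (358,362) in the crop, or (369.2,229.8). The prediction was (369.8,230.1), so they match. Lowering with force checks.

Request:
send_rows(
  increments=[
    {"claw": 0.7, "slide": [0.0015, -0.0005, 0], "dr": [0, 0, 0]},
    {"claw": 0.7, "slide": [0.0015, -0.0005, 0.004], "dr": [0, 0, 0]},
    {"claw": 0.7, "slide": [0.0015, -0.0005, 0.008], "dr": [0, 0, 0]},
    {"claw": 0.7, "slide": [0.0015, -0.0005, 0.011], "dr": [0, 0, 0]},
    {"claw": 0.7, "slide": [0.0015, -0.0005, 0.011], "dr": [0, 0, 0]},
  ],
)

```text
time: 28.25
eef_pos: [628.2, -167.0, 152.6]
ee_rot: [-3.139, -0.104, 0.002]
ft_force: [0.2, -0.5, -0.5]
finger_gap: 37.8
finger_force: 30.4
```

```bash
python3 -c "
from h import *
to(627.2,-167.4,113)"
```

```text
t 28.25 pos [ 628.2 -167.   152.6] slide mm [-1.   0.3 39.6] dr [-0.001  0.001 -0.   ] gap 37.8 F [ 0.17 -0.48 -0.51] j [-0.37  0.5   1.48  0.    1.16  1.14]
```

Request:
send_rows(
  increments=[
    {"claw": 0.7, "slide": [-0.0008, 0, 0.003], "dr": [0, 0, 0]},
    {"claw": 0.7, "slide": [-0.0008, 0, 0.006], "dr": [0, 0, 0]},
    {"claw": 0.7, "slide": [-0.0008, 0, 0.009], "dr": [0, 0, 0]},
    {"claw": 0.7, "slide": [-0.0008, 0, 0.012], "dr": [0, 0, 0]},
    {"claw": 0.7, "slide": [-0.0008, 0, 0.012], "dr": [0, 0, 0]},
  ],
)

```text
time: 28.75
eef_pos: [627.4, -167.2, 140.7]
ee_rot: [-3.139, -0.103, 0.002]
ft_force: [-0.4, -1.2, -0.6]
finger_gap: 37.9
finger_force: 30.4
```

Request:
send_rows(
  increments=[
    {"claw": 0.7, "slide": [0, 0, 0.005], "dr": [0, 0, 0]},
    {"claw": 0.7, "slide": [0, 0, 0.01], "dr": [0, 0, 0]},
    {"claw": 0.7, "slide": [0, 0, 0.015], "dr": [0, 0, 0]},
    {"claw": 0.7, "slide": [0, 0, 0.02], "dr": [0, 0, 0]},
    {"claw": 0.7, "slide": [0, 0, 0.024], "dr": [0, 0, 0]},
  ],
)

```text
time: 29.25
eef_pos: [627.6, -167.2, 116.6]
ee_rot: [-3.14, -0.103, 0.001]
ft_force: [0.1, -0.5, 0.3]
finger_gap: 37.8
finger_force: 30.4
```

Request:
send_rows(
  increments=[
    {"claw": 0.7, "slide": [0, 0, 0.001], "dr": [0, 0, 0]},
    {"claw": 0.7, "slide": [0, 0, 0.002], "dr": [0, 0, 0]},
    {"claw": 0.7, "slide": [0, 0, 0.002], "dr": [0, 0, 0]},
  ],
)

```text
time: 29.55
eef_pos: [627.8, -167.3, 115.3]
ee_rot: [-3.14, -0.103, -0.0]
ft_force: [0.4, 0.4, -0.4]
finger_gap: 37.7
finger_force: 30.4
```

Request:
send_rows(
  increments=[
    {"claw": 0.7, "slide": [0, 0, 0.0008], "dr": [0, 0, 0]},
    {"claw": 0.7, "slide": [0, 0, 0.0016], "dr": [0, 0, 0]},
    {"claw": 0.7, "slide": [0, 0, 0.0022], "dr": [0, 0, 0]},
    {"claw": 0.7, "slide": [0, 0, 0.0022], "dr": [0, 0, 0]},
  ],
)

```text
time: 29.95
eef_pos: [627.7, -167.3, 113.1]
ee_rot: [-3.14, -0.103, 0.0]
ft_force: [-0.1, 0.1, -0.5]
finger_gap: 37.6
finger_force: 30.4
```

Request:
send_rows(
  increments=[
    {"claw": 0.7, "slide": [0, 0, 0.0004], "dr": [0, 0, 0]},
    {"claw": 0.7, "slide": [0, 0, 0.0008], "dr": [0, 0, 0]},
    {"claw": 0.7, "slide": [0, 0, 0.0008], "dr": [0, 0, 0]},
  ],
)

```text
time: 30.25
eef_pos: [627.9, -167.3, 112.6]
ee_rot: [3.14, 0.103, 0.0]
ft_force: [-1.1, -0.5, 2.5]
finger_gap: 37.7
finger_force: 30.6
```

Seated on the hub (2.5 N). Letting go and withdrawing upward.

Request:
send_rows(
  increments=[
    {"claw": 0.5, "slide": [0, 0, 0], "dr": [0, 0, 0]},
    {"claw": 0.45, "slide": [0, 0, 0], "dr": [0, 0, 0]},
    {"claw": 0.38, "slide": [0, 0, 0], "dr": [0, 0, 0]},
    {"claw": 0.38, "slide": [0, 0, -0.005], "dr": [0, 0, 0]},
    {"claw": 0.38, "slide": [0, 0, -0.015], "dr": [0, 0, 0]},
  ],
)

```text
time: 30.75
eef_pos: [627.2, -167.1, 127.0]
ee_rot: [-3.139, -0.103, 0.003]
ft_force: [-0.1, -0.7, 0.2]
finger_gap: 53.1
finger_force: 0.0
```

Request:
send_rows(
  increments=[
    {"claw": 0.38, "slide": [0, 0, -0.03], "dr": [0, 0, 0]},
    {"claw": 0.38, "slide": [0, 0, -0.06], "dr": [0, 0, 0]},
    {"claw": 0.38, "slide": [0, 0, -0.09], "dr": [0, 0, 0]},
    {"claw": 0.38, "slide": [-0.03, 0.03, -0.1], "dr": [0, 0, 0]},
    {"claw": 0.38, "slide": [-0.06, 0.065, -0.1], "dr": [0, 0, 0]},
  ],
)

```text
time: 31.25
eef_pos: [573.8, -236.5, 231.0]
ee_rot: [3.137, 0.108, 0.009]
ft_force: [-0.6, -1.1, -1.0]
finger_gap: 53.1
finger_force: 0.0
```

Request:
send_rows(
  increments=[
    {"claw": 0.38, "slide": [-0.03, 0.03, 0], "dr": [0, 0, 0]},
    {"claw": 0.38, "slide": [-0.06, 0.06, 0], "dr": [0, 0, 0]},
    {"claw": 0.38, "slide": [-0.09, 0.09, 0], "dr": [0, 0, 0]},
    {"claw": 0.38, "slide": [-0.1, 0.1, 0], "dr": [0, 0, 0]},
    {"claw": 0.38, "slide": [-0.1, 0.1, 0], "dr": [0, 0, 0]},
  ],
)

```text
time: 31.75
eef_pos: [478.0, -344.1, 228.2]
ee_rot: [3.139, 0.098, 0.001]
ft_force: [0.6, 0.0, -0.4]
finger_gap: 52.7
finger_force: 0.0
```

```bash
python3 -c "
from h import *
import cv2
for n in ('side','top'): cv2.imwrite(f'pics/{n}4.png',read_camera(n)[...,::-1])
s=cv2.imread('pics/side4.png')[150:280,280:410];t=cv2.imread('pics/top4.png')[140:240,260:400]
cv2.imwrite('pics/m4.png',np.hstack([cv2.resize(s,(390,390),interpolation=cv2.INTER_CUBIC),cv2.resize(t,(400,390),interpolation=cv2.INTER_CUBIC)]))
print(get_state()['ft_force'],get_state()['eef_pos'])"
```

```text
[-0.09196108  0.88915447 -0.15125192] [ 479.58974154 -342.11182521  227.83405293]
```

View pics/m4.png

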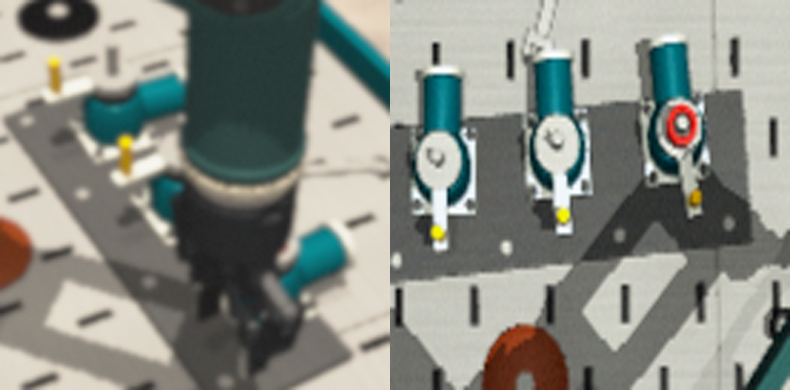

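The top crop shows the red sleeve seated around the right head's post at (682,124). All three cranks are where I left them, with the right pin at (696,198), and nothing else has moved. Handing in.

```bash
python3 -c "
from cell import *
print(job_done())"
```

```text
the job is handed in; nothing more can be done
None
```

The right head is the loose one: its pin travelled about 16 mm, against about 5 mm on the left and 6 mm on the middle. All three cranks are at their counterclockwise stops, the red sleeve is on the right head's hub and released, and I handed the job in after about 32 s.

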